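Lever open the lid of the calorimeter well

TASK

With the fingertips, push the red knob of the yellow safety prop towards the white housing until the prop has swung right out from under the blue lever, then press the lever's orange pad all the way down onto its rubber buffer, so that the lever raises the heavy steel lid. The program finishes while still holding the pad down and the lid up. Grip and lift nothing by hand, keep the robot off the lid itself, keep the lever in its saddle, and leave everything else standing where it is.

Things in the scene. Friction and masses are not known exactly. Their poses are not given: they have to be found in the camera images.
- station: Fixed well station. Origin on the table straight below the lever's pivot; +x from the lever's pad to the lid, +y to the side of the prop's post, z up (mm below). Foot 90 wide, 10 thick, x -225 to 75; grey open-topped saddle 52 wide, 124 high at x 0; white housing 210 wide, 118 high, x 80 to 275, under the lid; domed rubber buffer 28 across, 48 high at x -183, y 0, below the pad.
- lever: Loose blue lever with a 12 mm cross pin lying in the saddle. Origin on the pin's axis, 110 mm up; axes as the station's at rest. Short arm 100 mm to +x, ending in a roller under the lid; long arm (22 x 14 mm bar) rises at 15 degrees to -x and ends in the pad. Pressing the pad takes 4 to 10 N and turns it about y by some 0.55 rad, down to the buffer; let go, it comes back up.
- lever_pad (a point): Centre of the top face of the lever's orange pad (60 mm along the lever, 56 wide), 182 mm from the pivot towards -x and 167 mm above the table at rest. Fully pressed it is about 61 mm above the table, 184 mm from the pivot, sloping 17 degrees down towards -x; it moves at most 9 mm horizontally on the way.
- prop (a joint): Angle (rad) of the yellow prop, a flat bar 14 wide, top 113 mm up, turning on a post at station x -65, y 60 mm. Starts at 0 to 0.3: one end lies under the lever's long arm and blocks it, the other (to +y) has the red knob. Grows, up to a stop at 1.25, as the knob is pushed to +x, clockwise from above; past 0.9 it is clear of the lever. About 1 N at the knob; stays where left.
- prop_knob (a point): Top centre of the red upright knob (16 mm diameter, free standing 35 mm above the yellow bar, top 148 mm above the table), 75 mm from the axis of the prop's post, on the side away from the lever.
- lid_edge (a point): Middle of the front edge, on the top face, of the heavy steel lid (about 2 kg, 175 x 200 mm, 12 mm thick, red line along this edge, hinged at the housing's back). 75 mm from the lever's pivot towards +x and 132 mm above the table when shut; about 184 mm above the table with the pad on the buffer. It falls shut by itself.
- crucible: Bystander: small steel cup, 44 mm across, 35 high; origin under its centre.
- jar: Bystander: amber jar, 52 mm across, 65 high; origin under its centre.
- spool: Bystander: copper wire spool, 44 mm across, 32 high; origin under its centre.
- beaker: Bystander: glass beaker, 70 mm across, 90 high; origin under its centre.
- wash_bottle: Bystander: white bottle with blue cap, 68 mm across, 170 high; origin under its centre.
- spanner: Bystander: steel spanner 180 mm long, lying flat.
- sample_tin: Bystander: aluminium tin 90 x 60 x 35 mm; origin under its centre.

How it is judged:
On the way, in this order (a step that is already met when the one before it is completed fails the run):
1. the prop is swung out from under the lever (prop angle above 0.9 rad) with the lid still shut (value of joint prop above 0.9 rad and height (world z) of lid_edge below 0.15 m), for 0.2 s.
2. the lever raises the lid to nearly its full opening (height (world z) of lid_edge above 0.174 m), for 0.2 s.
At the end, for the whole second after the job is handed in: The prop is past 0.9 rad, the fingers press on the lever with more than 1.5 N, the lever's roller carries the lid (more than 2 N), whose front edge stays more than 174 mm above the table, and the robot does not touch the lid (value of joint prop above 0.9 rad and height (world z) of lid_edge above 0.174 m and contact force between the fingers and lever above 1.5 N and contact force between lever and lid above 2 N and contact force between each of the arm, the fingers and lid below 0.2 N); the arm keeps its last pose, push and grip.
It fails at once if the lever is lifted out of its saddle (pivot more than 12 mm above or beside its seat) (z of lever in the frame of station above 0.122 m or horizontal distance between lever and station above 0.012 m).
It fails at once if the robot touches the lid (contact force between any of the arm, the fingers and lid above 1 N).
It fails at once if a bystander is moved by more than 25 mm or tipped (distance of any of crucible, jar, spool, beaker, wash_bottle, spanner, sample_tin from where it was at the start of the episode above 0.025 m or angle between any of crucible, jar, spool, beaker, wash_bottle, spanner, sample_tin's own z axis and vertical above 0.4 rad).
It also fails if it takes over 43 s, if anything falls off the work surface, if the arm or the gripper's body presses on something with over 40 N, if the wrist force passes 120 N, or if a joint passes its speed limit or range.

ROBOT

A 7-joint arm with a two-finger parallel gripper is mounted at the origin on the work surface. World frame = base frame: x ahead of the robot, y to its left, z up, the work surface at z = 0. Lengths are in m, angles in rad, forces in N, time in s.
With the tool pointing down it reaches from about 0.375 to 0.925 m from the base axis. Payload 3.1 kg.
Tool frame: the origin (TCP) lies between the finger pads; the fingertips stand 19 mm ahead of it and the grasp point (between the pads) is the TCP; z points along the fingers, y is the direction in which the jaws open and shut (so a half turn about z gives the same grasp; the last joint's range is limited). The gripper opens to 85 mm and grips with 20 to 120 N. Pads are 22 mm wide; open, the fingers measure 114 mm over their backs; the gripper's body (76 mm by 85 mm) begins 54 mm behind the grasp point. The pads swing forward as they close: fully open they stand 13 mm farther back than shut.
Start: joints at [-1.42, 0.383, 0.044, 1.598, -0.018, 1.161, -0.05], TCP at [0.16, 0.63, 0.25] pointing down, gripper open.
Joint ranges: [-2.61, 2.61], [-0.41, 2.15], [-1.48, 1.57], [0, 2.5], [-1.57, 4.71], [0.05, 1.97], [-2.85, 2.85]. Speed limits (rad/s): [2.79, 2.79, 3.14, 3.14, 3.14, 3.14, 3.14].

INTERFACE

Orientations are given as a unit quaternion [x, y, z, w].
In Python, from bench import move_ptp, movel, move_j, move_gripper, pause, inverse_kinematics, read_camera, camera_params, MotionError, sign_off, look_for, tip_of, read_time_s, read_qpos, read_joint_vel, read_effort, read_eef_pos, read_tcp_rot, read_ft_force, read_ft_torque, read_finger_gap gives the robot as it stands. Calls block until the motion is done:
- move_ptp(position, orientation): joint-space move of the TCP to a pose.
- movel(position, orientation=None, speed=0.15): straight line of the TCP; orientation=None keeps the orientation; speed is the mean speed in m/s.
- move_j(angles): joint-space move.
- move_gripper(opening, effort=None): finger opening in m; effort is the grip in N (None keeps the last); returns when the fingers have stopped.
- pause(seconds).
- inverse_kinematics(position, orientation): joint angles nearest the present ones, or None.
- read_camera(name): name is "side" or "top" or "wrist"; returns the picture (384x512x3 uint8, red, green, blue); there is no depth.
- camera_params(name): a dict with "K" (3x3 intrinsics, pixels), "camera_from_world" (4x4, takes a point from world to camera coordinates). Camera axes: x right, y down, z forward; pixel columns grow to the right and rows downward; lengths in m; the calibration is good to about 2 mm. A picture is of the moment at which its call begins: read the wrist's pose just before it. camera_params takes no time and is no camera call; for the wrist camera it gives the pose at the moment of the call.
A pose or a line that the arm cannot do raises MotionError and nothing moves.
- sign_off(): hands the job in, once; it reports no verdict.
Trained networks look in the newest picture that a camera, given by its name, has taken for a name from the list of things; names that differ only in an ending like _2 or _b are one class to them, and where a whole thing is asked for, a point or a joint stands for the part that bears it (a point fixed in the world has none). Each returns a list of dicts, best first, with "confidence" (0 to 1); they miss things now and then, are a little off and sometimes report something else, mostly with a low value. They report only what shows in the picture. A call takes as long as a camera call.
- look_for(camera, name): "at" ([column, row] in pixels, amid what is visible of it).
- tip_of(camera, name): "at" ([column, row] in pixels: a listed point, or the origin of a listed thing).
Readings, each from a call of its own:
- read_time_s(): time.
- read_qpos(): joint angles.
- read_joint_vel(): joint speeds.
- read_effort(): joint torques, N m.
- read_eef_pos(): TCP position.
- read_tcp_rot(): TCP orientation.
- read_ft_force(): force on the tool from outside, world axes, zero at the start.
- read_ft_torque(): the same for the moment, N m.
- read_finger_gap(): finger opening in m.
Only numpy, scipy, OpenCV 4.12 (cv2) and the standard library are available. Lean on these libraries where they do the work, as an engineer would, in place of code of your own. Each camera call takes 0.05 s, during which the arm holds its last target. There are 200 camera calls.

## Working session

There is one attempt and no reset: what is moved stays moved. The work goes in short steps, each a Python script; the robot and the scene stay as the last script left them, time stands still between calls to the robot, and variables do not carry over. Pictures are saved under pics/ and viewed, about 8 in all and at most 12, crops included, and the job is handed in when it is done.

```bash
mkdir -p pics; cat > h.py <<'E'
import numpy as np, cv2
from bench import *
def snap(cam,fn=None):
    P=camera_params(cam); im=read_camera(cam)
    if fn: cv2.imwrite('pics/'+fn,im[:,:,::-1])
    return P,im
def ray(P,px):
    K=np.array(P['K']);T=np.array(P['camera_from_world']);R=T[:3,:3]
    d=R.T@np.linalg.solve(K,[px[0],px[1],1]);return -R.T@T[:3,3],d/np.linalg.norm(d)
def atz(P,px,z):
    o,d=ray(P,px);return o+d*(z-o[2])/d[2]
def tri(rs):
    A=0;b=0
    for o,d in rs:
        M=np.eye(3)-np.outer(d,d);A=A+M;b=b+M@o
    return np.linalg.solve(A,b)
def proj(P,p):
    q=np.array(P['camera_from_world'])@np.r_[p,1];k=np.array(P['K'])@q[:3];return k[:2]/k[2]
E
python3 - <<'E'
from h import *
np.set_printoptions(precision=3,suppress=True)
R={}
ims=[]
for c in('side','top','wrist'):
    P,im=snap(c);ims.append(im);print(c,'cam pos',ray(P,[256,192])[0])
    for n in('lever_pad','prop_knob','lid_edge','lever','station'):
        r=tip_of(c,n)[:2]
        for q in r: print(c,n,q['at'],round(q['confidence'],2))
        if r: R.setdefault(n,[]).append((P,r[0]['at']))
Z=dict(lever_pad=.167,prop_knob=.148,lid_edge=.132,lever=.11,station=0)
for n,l in R.items():
    print(n,[atz(P,a,Z[n]) for P,a in l], tri([ray(P,a) for P,a in l]) if len(l)>1 else '')
cv2.imwrite('pics/a.png',cv2.resize(np.vstack([np.hstack(ims[:2]),np.hstack([ims[2],ims[2]*0])]),(800,600))[:,:,::-1])
E
```

```text
side cam pos [ 0.1   -0.849  0.755]
side lever_pad [245.0, 203.8] 0.72
side prop_knob [265.4, 180.5] 0.66
side prop_knob [292.5, 219.1] 0.36
side lid_edge [326.5, 195.3] 0.8
side lever [302.5, 208.0] 0.78
side station [297.9, 233.9] 0.83
top cam pos [0.346 0.02  1.31 ]
top lever_pad [296.3, 222.1] 0.84
top prop_knob [257.1, 170.7] 0.75
top prop_knob [131.9, 243.2] 0.41
top lid_edge [306.9, 133.1] 0.97
top lid_edge [376.7, 242.9] 0.63
top lever [309.4, 163.9] 0.76
top station [297.9, 169.4] 0.86
top station [382.0, 184.0] 0.47
wrist cam pos [0.078 0.651 0.373]
lever_pad [array([ 0.464, -0.118,  0.167]), array([ 0.457, -0.11 ,  0.167])] [ 0.462 -0.112  0.164]
prop_knob [array([ 0.589, -0.014,  0.148]), array([0.606, 0.002, 0.148])] [0.604 0.003 0.135]
lid_edge [array([ 0.722, -0.153,  0.132]), array([ 0.728, -0.146,  0.132])] [ 0.729 -0.146  0.126]
lever [array([ 0.64 , -0.148,  0.11 ]), array([ 0.639, -0.156,  0.11 ])] [ 0.636 -0.155  0.116]
station [array([ 0.64 , -0.135,  0.   ]), array([ 0.646, -0.134,  0.   ])] [ 0.644 -0.134 -0.002]
```

View pics/a.png

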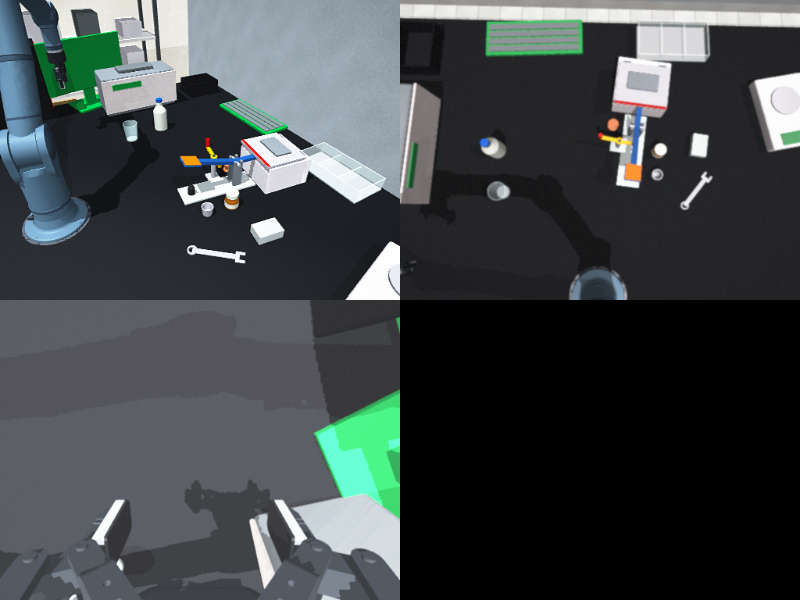

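The side and top pictures show the station, with the red knob at about (266,182) in side and (256,174) in top. This agrees with the networks. Next I'll move above it for a close look with the wrist camera.

```bash
cat >> h.py <<'E'
from scipy.spatial.transform import Rotation as Ro
def down(yaw): return (Ro.from_euler('z',yaw)*Ro.from_euler('x',np.pi)).as_quat()
E
python3 - <<'E'
from h import *
np.set_printoptions(precision=3,suppress=True)
print(read_eef_pos(),Ro.from_quat(read_tcp_rot()).as_matrix())
P=camera_params('wrist');T=np.array(P['camera_from_world']);print('cam in tool',Ro.from_quat(read_tcp_rot()).as_matrix().T@(ray(P,[256,192])[0]-np.array(read_eef_pos())), 'fwd',T[2,:3])
yaws=[-.12+k*np.pi/2 for k in(-2,-1,0,1)]
for y in yaws:
    print(round(y,2),[None if (q:=inverse_kinematics(p,down(y))) is None else np.array(q) for p in([.6,-.05,.42],[.56,.0,.16],[.64,-.03,.16],[.46,-.113,.08])])
E
```

```text
[0.16 0.63 0.25] [[-0.969  0.246 -0.   ]
 [ 0.246  0.969  0.   ]
 [ 0.     0.    -1.   ]]
cam in tool [ 0.085 -0.    -0.123] fwd [ 0.318 -0.08  -0.945]
-3.26 [array([-0.778,  0.283,  0.996,  1.52 , -0.238,  1.467,  1.675]), array([-0.698,  0.392,  0.751,  1.925, -0.327,  0.949,  1.659]), array([-0.602,  0.568,  0.779,  1.726, -0.455,  1.037,  1.787]), array([-0.494,  0.373,  0.738,  2.168, -0.378,  0.728,  1.947])]
-1.69 [array([ 0.921,  0.443, -1.24 ,  1.444,  0.417,  1.547,  2.725]), array([ 0.883,  0.672, -1.242,  1.855,  0.704,  1.146,  2.409]), array([ 0.829,  0.846, -1.249,  1.655,  0.837,  1.275,  2.433]), array([-0.91 ,  0.863,  1.374,  2.18 , -1.029,  1.054, -2.211])]
-0.12 [array([-0.809,  0.298,  1.044,  1.521, -0.258,  1.471, -1.449]), array([-0.887,  0.494,  1.013,  1.932, -0.501,  0.994, -1.332]), array([-0.777,  0.716,  1.074,  1.733, -0.693,  1.126, -1.177]), array([-0.59 ,  0.412,  0.856,  2.171, -0.462,  0.746, -1.118])]
1.45 [array([-0.753,  0.273,  0.958,  1.52 , -0.224,  1.465,  0.092]), array([-0.773,  0.423,  0.85 ,  1.928, -0.386,  0.961,  0.14 ]), array([-0.611,  0.573,  0.792,  1.726, -0.464,  1.04 ,  0.223]), array([-0.622,  0.429,  0.896,  2.172, -0.494,  0.754,  0.482])]
```

```bash
python3 - <<'E'
from h import *
np.set_printoptions(precision=3,suppress=True)
movel([.16,.63,.38],speed=.3)
q=down(-3.26)
move_gripper(0)
R={};ims=[]
for p in([.5,-.03,.40],[.52,-.10,.38]):
    move_ptp(p,q); pause(.3)
    P,im=snap('wrist');ims.append(im)
    for n in('lever_pad','prop_knob','lid_edge','lever','station','prop'):
        r=tip_of('wrist',n)[:2]
        for k in r: print(n,k['at'],round(k['confidence'],2))
        if r and r[0]['confidence']>.4: R.setdefault(n,[]).append((P,r[0]['at']))
Z=dict(lever_pad=.167,prop_knob=.148,lid_edge=.132,lever=.11,station=0,prop=.11)
for n,l in R.items():
    print(n,[atz(P,a,Z[n]) for P,a in l], tri([ray(P,a) for P,a in l]) if len(l)>1 else '')
print(read_time_s())
cv2.imwrite('pics/b.png',cv2.resize(np.hstack(ims),(800,300))[:,:,::-1])
E
```

```text
lever_pad [178.7, 140.7] 0.96
prop_knob [289.5, 226.0] 0.56
lid_edge [27.4, 107.7] 0.64
station [206.6, 225.7] 0.57Traceback (most recent call last):
  File "<stdin>", line 11, in <module>
ValueError: it knows: beaker, crucible, jar, lever, lever_pad, lid_edge, prop_knob, sample_tin, spanner, spool, station, wash_bottle
```

```bash
python3 - <<'E'
from h import *
np.set_printoptions(precision=3,suppress=True)
q=down(-3.26)
R={};ims=[]
for p in([.5,-.03,.40],[.52,-.10,.38]):
    move_ptp(p,q); pause(.3)
    P,im=snap('wrist');ims.append(im)
    for n in('lever_pad','prop_knob','lid_edge','lever','station'):
        r=tip_of('wrist',n)[:2]
        for k in r: print(n,k['at'],round(k['confidence'],2))
        if r and r[0]['confidence']>.4: R.setdefault(n,[]).append((P,r[0]['at']))
Z=dict(lever_pad=.167,prop_knob=.148,lid_edge=.132,lever=.11,station=0,prop=.11)
for n,l in R.items():
    print(n,[atz(P,a,Z[n]) for P,a in l], tri([ray(P,a) for P,a in l]) if len(l)>1 else '')
print(read_time_s())
cv2.imwrite('pics/b.png',cv2.resize(np.hstack(ims),(800,300))[:,:,::-1])
E
```

```text
lever_pad [178.6, 139.8] 0.67
prop_knob [289.6, 227.5] 0.94
lever [198.8, 252.5] 0.92
station [208.0, 226.0] 0.88
lever_pad [233.3, 114.6] 0.65
prop_knob [343.1, 214.6] 0.72
lever [238.7, 243.2] 0.83
lever [295.3, 223.5] 0.37
station [237.5, 214.4] 0.82
lever_pad [array([ 0.463, -0.114,  0.167]), array([ 0.461, -0.114,  0.167])] [ 0.462 -0.114  0.166]
prop_knob [array([0.598, 0.006, 0.148]), array([0.599, 0.004, 0.148])] [0.603 0.006 0.138]
lever [array([ 0.642, -0.132,  0.11 ]), array([ 0.643, -0.135,  0.11 ])] [ 0.655 -0.138  0.087]
station [array([ 0.649, -0.135,  0.   ]), array([ 0.644, -0.143,  0.   ])] [ 0.673 -0.149 -0.062]
7.325
```

View pics/b.png

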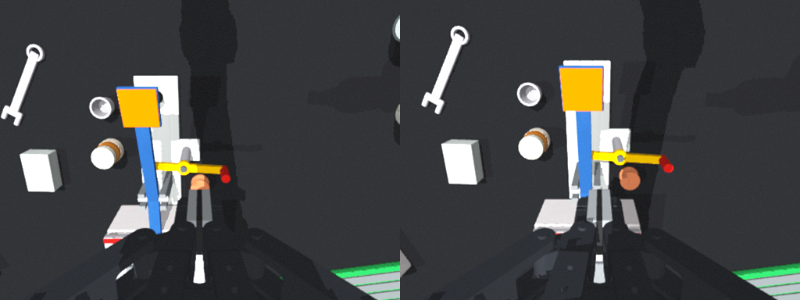

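```bash
cat >> h.py <<'E'
O=np.array([.642,-.138]);YAW=-.133
c,s=np.cos(YAW),np.sin(YAW);RS=np.array([[c,-s],[s,c]])
def st(x,y,z): return np.r_[O+RS@[x/1000,y/1000],z]
def push(th,d,z):
    k=np.array([-65+75*np.sin(th),60+75*np.cos(th)])-d*np.array([np.cos(th),-np.sin(th)])
    return st(*k,z),down(YAW-np.pi-th)
E
python3 - <<'E'
from h import *
np.set_printoptions(precision=3,suppress=True)
move_ptp(*push(0,40,.20)); movel(*push(0,40,.143),speed=.15)
for th in(0.05,.3,.55,.8,1.0,1.13):
    movel(*push(th,19,.143),speed=.12); print(th,np.array(read_ft_force()))
P,im=snap('top'); 
for k in tip_of('top','prop_knob')[:2]:
    p=atz(P,k['at'],.148);l=RS.T@(p[:2]-O)*1000-[-65,60];print(k,l,np.arctan2(l[0],l[1]))
movel(*push(1.13,35,.143)); movel(*push(1.13,40,.30),speed=.25); print(read_time_s())
P,w=snap('wrist')
for k in tip_of('wrist','prop_knob')[:2]:
    p=atz(P,k['at'],.148);l=RS.T@(p[:2]-O)*1000-[-65,60];print(k,l,np.arctan2(l[0],l[1]))
cv2.imwrite('pics/c.png',cv2.resize(np.hstack([cv2.resize(im[90:282,200:456],(512,384)),w]),(800,300))[:,:,::-1])
E
```

```text
0.05 [-0.811  0.576  0.844]
0.3 [ 0.18   1.475 -0.466]
0.55 [-0.461 -0.259 -0.513]
0.8 [-0.119  0.277  0.189]
1.0 [-0.406  0.014  0.136]
1.13 [-0.379  0.507 -0.364]
{'at': [125.1, 192.5], 'confidence': 0.31} [-111.573  438.173] -0.24933330776163648
12.05
{'at': [257.1, 223.6], 'confidence': 0.79} [69.307 32.566] 1.1315358757236296
```

View pics/c.png

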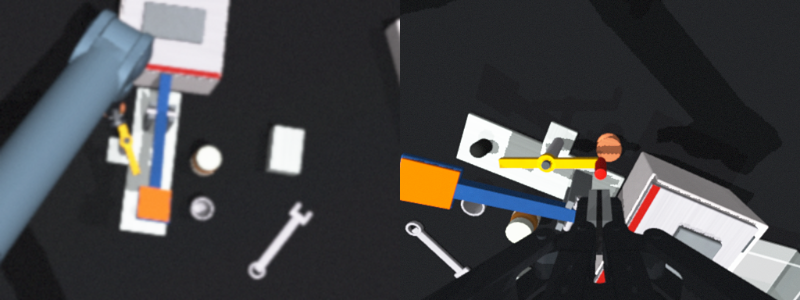

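The prop now stands at about 1.13 rad. The wrist picture shows the bar parallel to the lever and clear of it, the knob at (257,224) and the lid shut. Next I'll press the pad.

```bash
python3 - <<'E'
from h import *
np.set_printoptions(precision=2,suppress=True)
q=down(YAW-np.pi)
def tgt(z): # z of the tip, mm
    return st(-np.sqrt(190.7**2-(min(z,167)-110)**2),0,(z+19)/1000)
move_ptp(tgt(230),q); pause(.2); movel(tgt(175),speed=.15); f0=np.array(read_ft_force());print('f0',f0)
for z in list(range(165,68,-12)): movel(tgt(z),speed=.1); print(z,np.array(read_ft_force())-f0)
z=69
while z>54:
    z-=1.5; movel(tgt(z),speed=.03); pause(.1); f=np.array(read_ft_force())-f0; print(z,f)
    if f[2]>22: break
print(read_time_s(),np.array(read_eef_pos()))
ims=[]
for c in('side','top'):
    P,im=snap(c); ims.append(im)
    for k in tip_of(c,'lid_edge')[:1]: print(c,k, proj(P,st(70,0,.184)),proj(P,st(75,0,.132)))
cv2.imwrite('pics/d.png',np.hstack([cv2.resize(ims[0][120:312,200:400],(400,384)),cv2.resize(ims[1][60:252,200:400],(400,384))])[:,:,::-1])
E
```

```text
f0 [ 0.03 -0.1  -0.28]
165 [ 1.58 -0.14  1.73]
153 [ 1.21 -0.46  4.82]
141 [0.81 0.05 3.96]
129 [0.   0.6  3.57]
117 [0.05 0.73 2.73]
105 [-1.09  0.46  1.18]
93 [-0.18  0.19  1.55]
81 [-1.2   0.45 -0.71]
69 [-0.22 -0.69 -0.07]
67.5 [-0.96  0.35  5.06]
66.0 [-0.62 -0.08  5.13]
64.5 [0.2  0.42 5.51]
63.0 [-0.18  0.32  5.13]
61.5 [-2.28  1.14 12.33]
60.0 [-7.38  2.62 23.64]
18.3083 [ 0.46 -0.11  0.08]
side {'at': [329.8, 178.6], 'confidence': 0.92} [324.27 180.69] [323.94 194.94]
top {'at': [311.2, 121.7], 'confidence': 0.71} [309.98 133.1 ] [307.65 136.86]
```

View pics/d.png

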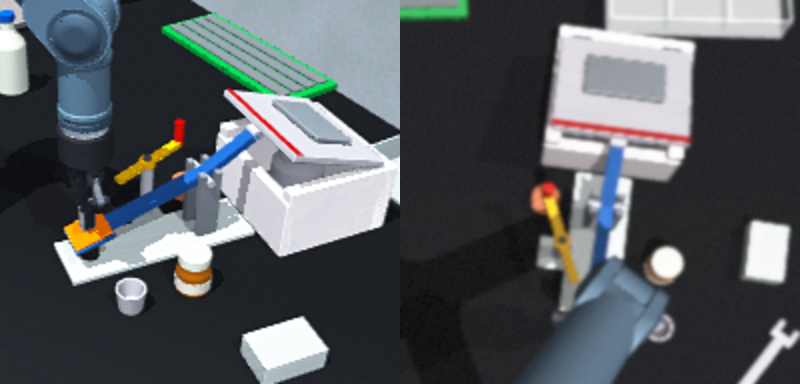

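The picture shows the pad down on the buffer, the lid open with its red edge raised, and the prop clear. The force jumped to 24 N at the buffer. I'll check that it holds, then hand in.

```bash
python3 - <<'E'
from h import *
for _ in range(3): pause(.3); print(read_ft_force()[2],read_eef_pos()[2])
P,im=snap('side'); print(tip_of('side','lid_edge')[:1]); print(read_time_s()); sign_off()
E
```

```text
24.900074639685403 0.08081286769897451
24.06175379892926 0.08081565143401412
23.697100815385266 0.08081064976878972
[{'at': [331.9, 177.4], 'confidence': 0.69}]
19.5083
the job is handed in; nothing more can be done
```

I pushed the prop's knob round with the closed fingertips and then pressed the orange pad down onto the buffer. I handed the job in at 19.5 s with the pad still held down and the lid up; no verdict is reported.

- **Prop:** the wrist camera put it at about 1.13 rad (0.9 needed), and the picture showed it clear of the lever with the lid still shut. One top-camera reading of the knob was a low-confidence false hit (0.31), because the arm hid the knob. I ignored it.
- **Press:** the force rose from about 5 N to 24 N when the pad met the buffer, and it held steady at 24 to 25 N over 0.9 s.
- **Lid:** the side and top pictures show it raised on the lever's roller. In the side view its front edge moved up about 17 px, where I expected about 14 px for the full opening. I did not measure its height by triangulation.
- **Everything else:** in the last pictures the lever sits in its saddle, the robot is away from the lid, and the bystanders in view are standing. I did not measure whether any of them had shifted.

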